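# Reset the olive pitter's depth adjuster and lock it again

## Task

The olive pitter is to be set for another olive size. Back off the black lock ring so that the orange adjuster wheel is free, turn the wheel until its white pointer aims at the red disc on the dial, then tighten the lock ring again by feel: firmer than you found it, about 0.3 Nm beyond its free drag, but not strained. Do not grip or push the wheel while it is clamped, leave the other things on the table where they are, and let go at the end.

Things in the scene. Friction and masses are not known exactly. Their poses are not given: they have to be found in the camera images.
- axis (a point): Point on the vertical adjuster axis of the green cast olive pitter, on top of its round dark dial plate (144 mm wide), 88 mm above the table. Axes turn with the pitter, whose yaw varies. Casting 150 x 200 mm, fixed. Feed tray at +y, 95 to 178 mm from the axis; crank and chute at -y. Apart from the adjuster stack on the axis nothing of the pitter is higher than 113 mm
- ring: Black knurled lock ring, yellow line, 40 mm diameter, 26 mm tall, top of the stack; origin at the centre of its underside, 126 mm above the table. Seen from above it loosens counter-clockwise and tightens clockwise and stays at its height. It starts lightly clamped; loosen it 0.6 rad or more (at most 1.9) to free the wheel. It drags with 0.35 Nm when free and stays where left
- ring_grip (a point): Lock ring's axis at gripping height, 20 mm above its underside, 24 mm above the wheel's top. Grip from above with 40 to 60 N. Tightening: past a point not known beforehand (often beyond where it was found) a resistance on top of the 0.35 Nm drag climbs by 0.65 Nm per rad: below 0.15 Nm extra is too slack, 0.25 to 0.4 right, above 0.45 strains it. The drag also resists turning back
- wheel (a joint): Angle of the orange wheel, rad, counter-clockwise from above positive; 0: pointer along the pitter's +x; travel -1.7 to 1.7. Starts near 0; the red disc is 0.6 to 1.2 rad away to either side. Tightening the ring does not drag the wheel along: a keyed steel washer (44 mm diameter) lies between them
- wheel_grip (a point): Centre of the orange adjuster wheel, on the axis, 113 mm above the table: knurled, 62 mm diameter, 18 mm tall (this point half-way up). x axis along the pointer. 16 mm of free height below it, outside a 48 mm boss. Free, it turns with about 0.15 Nm and stays where left; clamped it must not be turned. The ring's top is 39 mm above this point
- pointer_tip (a point): Tip of the white pointer, a 5 mm wide, 4 mm thick bar that stands out from the wheel's rim to 52 mm from the axis, 5 mm below the wheel's mid-height; grip the wheel across, clear of the pointer
- red_mark (a point): Top centre of the red disc (12 mm diameter, 2.5 mm thick, fixed on the dial plate about 58 mm from the axis). The pointer must aim at it: disc centre within 4 mm of the pointer's centre line. The green disc on the other side is for another olive size and is not used
- mug: aluminium mug, 90 mm diameter, 100 mm tall, loose bystander; origin at its foot
- scoop: green plastic olive scoop, 190 mm long, loose bystander
- brine_jar: amber glass jar, 80 mm diameter, 130 mm tall, loose bystander; origin at its foot
- wrench: steel wrench lying on the table, loose bystander, not needed
- weight: brass scale weight, 50 mm diameter, 40 mm tall, loose bystander; origin at its foot
- tasting_cup: white ceramic cup, 70 mm diameter, 50 mm tall, loose bystander; origin at its foot

How it is judged:
By the outcome, as a careful person would: the job done as asked, in the order asked, and still so for the second after the job is handed in, with the robot touching nothing.
It also fails if it takes over 54 s, if anything falls off the work surface, if the arm or the gripper's body presses on something with over 40 N, if the wrist force passes 120 N, or if a joint passes its speed limit or range.

## Robot

A 6-joint arm with a two-finger parallel gripper is mounted at the origin on the work surface. World frame = base frame: x ahead of the robot, y to its left, z up, the work surface at z = 0. Lengths are in m, angles in degrees, forces in N, time in s.
With the tool pointing down it reaches from about 0.25 to 0.725 m from the base axis. Payload 4 kg.
Tool frame: the origin (TCP) lies midway between the tips of the shut fingers; the grasp point (between the pads) lies 19 mm behind it; z points along the fingers, y is the line along which they close (so a half turn about z gives the same grasp; the last joint's range is limited). The gripper opens to 85 mm and grips with 20 to 120 N. Pads are 22 mm wide; open, the fingers measure 114 mm over their backs; the gripper's body (76 mm by 85 mm) begins 54 mm behind the grasp point. The pads swing forward as they close: fully open they stand 13 mm farther back than shut.
Start: joints at [-66.864, 13.785, 0.286, 76.501, 0, 90], TCP at [0.196, -0.46, 0.231] pointing down, gripper open.
Joint ranges: [-155.79, 155.79], [-60.16, 107.12], [-62.33, 73.08], [-114, 123.19], [-81.49, 82.49], [-180, 180]. Speed limits (degrees/s): [159.86, 159.86, 180, 180, 180, 180].

## Interface

Orientations are given as [roll, pitch, yaw] about the fixed x, y, z axes, in that order (R = Rz(yaw) Ry(pitch) Rx(roll)).
In Python, from plant import telemetry, capture, camera_info, workorder gives the robot as it stands.
- The arm moves only by the tool step_arm, never from a script. Its argument "rows" is a list of rows, each an object of numbers: "tx", "ty", "tz": the shift along the world's x, y, z in cm; "ax", "ay", "az": the turn, a rotation vector about the world's x, y, z in rad; "jaw": the opening in per cent of the stroke, from 0 (shut) to 100 (fully open). In form: [{"tx": .., "ty": .., "tz": .., "ax": .., "ay": .., "az": .., "jaw": ..}, ...]. A call has 1 to 5 rows; each row is the pose to reach, as a shift and turn from the pose commanded when the call began; what a row does not reach only later rows make up. A row lasts 1/10 s, in which the tool goes at most 50 mm and 8.59 degrees, less where a joint would pass 70% of its speed; a pose out of reach is approached as far as the arm can. A call with a gripper value outside its range is refused whole. The fingers move at their own pace and stop on an object; "grip_force" is the grip in N (left out, the last holds). Time passes only in rows, so rows that repeat a pose let the fingers close. It gives the time, the measured TCP pose, the force, the opening and the grip force at its end, in the units of the state.
- telemetry.state(): the state, without advancing time (a new reading comes with each control period).
- capture(name): name is "scene" or "side" or "wrist"; returns the picture (384x512x3 uint8, red, green, blue); there is no depth.
- camera_info(name): a dict with "fx", "fy", "cx", "cy" (pixels), "rvec" (rotation vector, rad) and "tvec" (3), from world to camera coordinates, as OpenCV has them. Camera axes: x right, y down, z forward; pixel columns grow to the right and rows downward; lengths in m; the calibration is good to about 2 mm. The wrist camera is an equidistant fisheye: a pixel r from the principal point sees the ray r / f radians off the axis. A picture is of the moment at which its call begins: read the wrist's pose just before it. camera_info takes no time and is no camera call; for the wrist camera it gives the pose at the moment of the call.
- workorder.hand_in(): hands the job in; it is judged then, once.
The state is a dict: "clock": time; "joint_pos": joint angles; "joint_vel": joint speeds; "joint_efforts": joint torques, N m; "ee_pos": TCP position; "ee_rot": TCP orientation; "wrist_force": force on the tool from outside, world axes, zero at the start; "ft_torque": the same for the moment, N m; "opening": finger opening in m; "grip_force": force on a finger pad.
Only numpy, scipy, OpenCV 4.12 (cv2) and the standard library are available. Lean on these libraries where they do the work, as an engineer would, in place of code of your own. Each camera call takes 0.05 s, during which the arm holds its last target. There are 200 camera calls.

## Working session

There is one attempt and no reset: what is moved stays moved. The work goes in short steps, Python scripts to look and compute and a tool call to move; the robot and the scene stay as the last step left them, time stands still between calls to the robot, and variables do not carry over. Pictures are saved under pics/ and viewed, at most 10 in all, crops included, and the job is handed in when it is done.

Besides the shell and the picture viewer there is one more tool, called after ">>>" in YAML: its name, and indented under it one key for each argument. step_arm: Moves the arm, as the interface text tells. Its arguments: {"type":"object","properties":{"rows":{"type":"array","items":{"type":"object","properties":{"tx":{"type":"number"},"ty":{"type":"number"},"tz":{"type":"number"},"ax":{"type":"number"},"ay":{"type":"number"},"az":{"type":"number"},"jaw":{"type":"number"}}}},"grip_force":{"type":"number"}},"required":["rows"]}

```bash
mkdir -p pics; ls
cat > h.py <<'E'
import numpy as np, cv2
from plant import telemetry, capture, camera_info, workorder
def cam(n):
    i=camera_info(n); R=cv2.Rodrigues(np.array(i['rvec'],float))[0]; t=np.array(i['tvec'],float).ravel()
    return i,R,-R.T@t
def ray(n,u,v,c=None):
    i,R,C=c or cam(n); x=(u-i['cx'])/i['fx']; y=(v-i['cy'])/i['fy']
    if n=='wrist':
        r=np.hypot(x,y); s=np.sin(r)/r if r>1e-9 else 1; d=np.array([x*s,y*s,np.cos(r)])
    else: d=np.array([x,y,1.])
    return C,R.T@d
def onz(n,u,v,z,c=None):
    C,d=ray(n,u,v,c); return C+d*(z-C[2])/d[2]
E
python3 - <<'E'
from h import *
print(telemetry.state())
ims=[]
for n in('scene','side'):
    im=capture(n); np.save(n+'0.npy',im); ims.append(im); print(n,cam(n)[2])
cv2.imwrite('pics/a.png',cv2.cvtColor(ims[0],cv2.COLOR_RGB2BGR))
cv2.imwrite('pics/b.png',cv2.cvtColor(ims[1],cv2.COLOR_RGB2BGR))
E
```

```text
pics
{'clock': 0.0, 'joint_pos': array([-6.68651033e+01,  1.38337128e+01,  2.12976023e-01,  7.65009130e+01,
        1.42625636e-03,  8.99998920e+01]), 'joint_vel': array([-0.17603705,  0.07028556,  0.10551099, -0.11546183,  0.05125956,
       -0.02879697]), 'joint_efforts': array([-3.65528194e-04, -3.72318256e+01,  2.52407330e+01,  1.69107638e-02,
       -2.75762142e-05, -1.07857691e-06]), 'ee_pos': array([ 0.19620675, -0.45920582,  0.23039484]), 'ee_rot': array([-1.79878350e+02, -1.42648246e-03,  2.31350017e+01]), 'wrist_force': array([ 0.05688302,  0.20389845, -0.36901852]), 'ft_torque': array([ 0.01984859, -0.04537946, -0.05489459]), 'grip_force': 0.0, 'opening': 0.08567014003048588}
scene [ 1.23092098 -0.7409564   0.87454044]
side [0.30337638 0.92898919 0.70842616]
```

View pics/a.png

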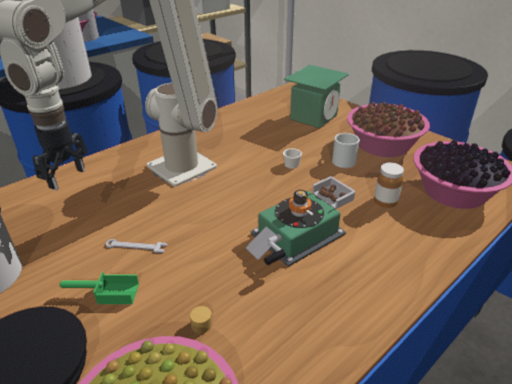

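View pics/b.png

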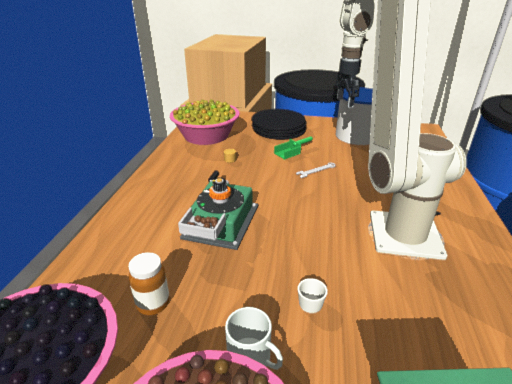

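The pitter's orange wheel shows at about (300,207) in the scene view and (220,192) in the side view. The tray is toward the jar and the crank toward the robot's right. Next I measure the axis.

Run:
```python
from h import *
s=np.load('scene0.npy'); d=np.load('side0.npy')
for n,im,b in(('scene',s,(270,350,170,250)),('side',d,(180,270,160,240))):
    c=im[b[2]:b[3],b[0]:b[1]]; h=cv2.cvtColor(c,cv2.COLOR_RGB2HSV).astype(int)
    for k,m in(('orange',(h[...,0]>5)&(h[...,0]<18)&(h[...,1]>200)&(h[...,2]>120)),('red',((h[...,0]<4)|(h[...,0]>175))&(h[...,1]>150)&(h[...,2]>80))):
        nn,l,st,ce=cv2.connectedComponentsWithStats(m.astype(np.uint8))
        for q in range(1,nn):
            if st[q,4]>=4:
                u,v=ce[q]+[b[0],b[2]]; print(n,k,st[q],u,v,onz(n,u,v,.113 if k=='orange' else .09))
a=cv2.resize(s[170:250,270:350],(380,380),interpolation=2); b=cv2.resize(d[160:240,180:260],(380,380),interpolation=2)
cv2.imwrite('pics/c.png',cv2.cvtColor(np.hstack([a,b]),cv2.COLOR_RGB2BGR))
```

```text
scene red [24 52  4  4 14] 295.2857142857143 223.5 [ 0.59815011 -0.01850734  0.09      ]
side orange [ 30  27  21  12 108] 220.0925925925926 194.42592592592592 [0.55955789 0.05001173 0.113     ]
```

View pics/c.png

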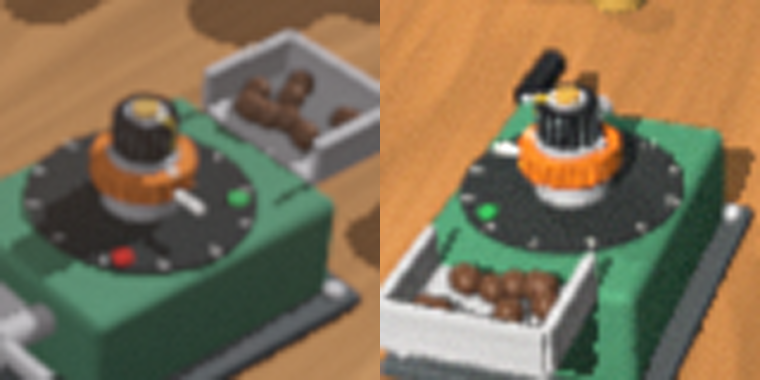

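Run:
```python
from h import *
print(onz('scene',301.2,192.5,.152),onz('side',219.2,180,.152))
i,R,C=cam('wrist'); s=telemetry.state()
from scipy.spatial.transform import Rotation as Ro
T=Ro.from_euler('xyz',s['ee_rot'],degrees=True).as_matrix()
print(i,'cam in tool',T.T@(C-s['ee_pos']),'axes in tool',(R@T).round(3))
```

```text
[0.56433944 0.03800847 0.152     ] [0.56490727 0.03230756 0.152     ]
{'fx': 297.3186396354542, 'fy': 297.3186396354542, 'cx': 255.26544019064946, 'cy': 189.56414509514096, 'rvec': array([-2.42720542,  1.60382803,  0.21992605]), 'tvec': array([-0.49967284, -0.03411207,  0.37927006])} cam in tool [ 0.06776968  0.00068217 -0.14327235] axes in tool [[-0.001  1.    -0.   ]
 [-0.964 -0.001 -0.267]
 [-0.267 -0.     0.964]]
```

>>> step_arm:
  rows:
    - {"tz": 5}
    - {"tx": 3, "ty": 4.0, "tz": 7}
    - {"tx": 6, "ty": 8, "tz": 7}
    - {"tx": 9, "ty": 12, "tz": 7}
    - {"tx": 12, "ty": 16, "tz": 7}
  grip_force: 50

```text
$.rows[0]: bad value
```

>>> step_arm:
  rows:
    - {"tx": 0, "ty": 0, "tz": 5, "ax": 0, "ay": 0, "az": 0, "jaw": 100}
    - {"tx": 3, "ty": 4, "tz": 7, "ax": 0, "ay": 0, "az": 0, "jaw": 100}
    - {"tx": 6, "ty": 8, "tz": 7, "ax": 0, "ay": 0, "az": 0, "jaw": 100}
    - {"tx": 9, "ty": 12, "tz": 7, "ax": 0, "ay": 0, "az": 0, "jaw": 100}
    - {"tx": 12, "ty": 16, "tz": 7, "ax": 0, "ay": 0, "az": 0, "jaw": 100}
  grip_force: 50

```text
clock: 0.6
ee_pos: [0.3149, -0.3011, 0.3012]
ee_rot: [180.0, -0.0, 23.1]
wrist_force: [1.1, -0.5, -0.2]
opening: 0.0856
grip_force: 0.0
```

>>> step_arm:
  rows:
    - {"tx": 3.5, "ty": 5, "tz": 0, "ax": 0, "ay": 0, "az": 0, "jaw": 100}
    - {"tx": 7, "ty": 10, "tz": 0, "ax": 0, "ay": 0, "az": 0, "jaw": 100}
    - {"tx": 10.5, "ty": 15, "tz": 0, "ax": 0, "ay": 0, "az": 0, "jaw": 100}
    - {"tx": 14, "ty": 20, "tz": 0, "ax": 0, "ay": 0, "az": 0, "jaw": 100}
    - {"tx": 17.5, "ty": 25, "tz": -1, "ax": 0, "ay": 0, "az": 0, "jaw": 100}

```text
clock: 1.1
ee_pos: [0.4585, -0.0962, 0.2968]
ee_rot: [180.0, -0.0, 23.1]
wrist_force: [0.9, -2.0, 0.1]
opening: 0.0857
grip_force: 0.0
```

>>> step_arm:
  rows:
    - {"tx": 2, "ty": 3.5, "tz": -1, "ax": 0, "ay": 0, "az": 0, "jaw": 100}
    - {"tx": 3, "ty": 6.5, "tz": -2, "ax": 0, "ay": 0, "az": 0, "jaw": 100}
    - {"tx": 3, "ty": 6.5, "tz": -2, "ax": 0, "ay": 0, "az": 0, "jaw": 100}
    - {"tx": 3, "ty": 6.5, "tz": -2, "ax": 0, "ay": 0, "az": 0, "jaw": 100}

```text
clock: 1.5
ee_pos: [0.4871, -0.0325, 0.2758]
ee_rot: [-180.0, 0.1, 23.2]
wrist_force: [-0.4, -0.4, -0.3]
opening: 0.0857
grip_force: 0.0
```

Run:
```python
from h import *
s=telemetry.state(); print(s['joint_pos'].round(1),s['ee_pos'],s['ee_rot'],s['ft_torque'])
c=cam('wrist'); im=capture('wrist'); np.save('w1.npy',im); np.save('w1c.npy',np.array(c,dtype=object),allow_pickle=True)
cv2.imwrite('pics/w1.png',cv2.resize(cv2.cvtColor(im,cv2.COLOR_RGB2BGR),(768,576),interpolation=2))
```

```text
[ -3.8  11.7   4.2  82.6  -0.  153. ] [ 0.48710404 -0.03253229  0.27584527] [-1.79973457e+02  1.20633283e-01  2.32470898e+01] [ 0.0127097   0.01053127 -0.00695205]
```

View pics/w1.png

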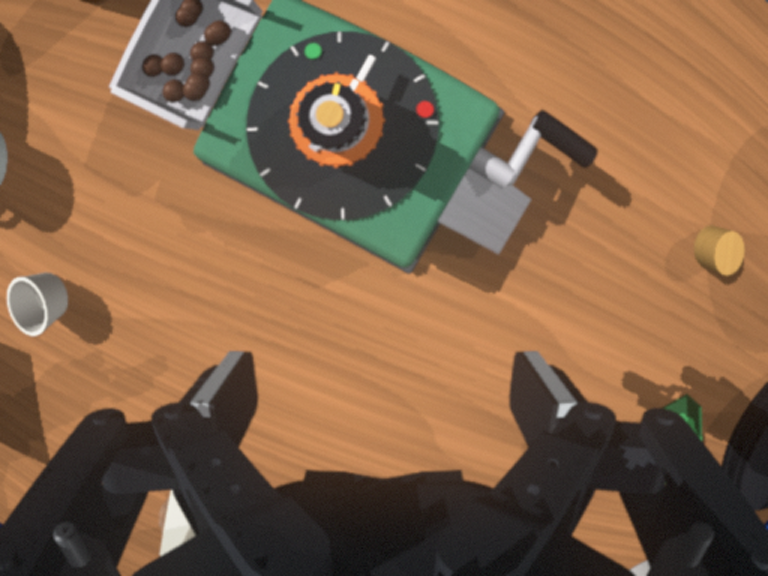

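The wrist picture shows the pitter from above: dial centre near (343,125), ring top (330,115), red disc (425,109), green disc (313,50), pointer from (355,88) to (372,57).

```bash
cat > meas.py <<'E'
from h import *
def meas(im,c,box):
    x0,x1,y0,y1=box
    h=cv2.cvtColor(im,cv2.COLOR_RGB2HSV).astype(int); H,S,V=h[...,0],h[...,1],h[...,2]
    B=np.zeros(H.shape,bool); B[y0:y1,x0:x1]=1
    def comp(m,n=1):
        N,l,st,ce=cv2.connectedComponentsWithStats((m&B).astype(np.uint8))
        k=1+np.argsort(-st[1:,4])[:n]; return [(l==q,ce[q],st[q,4]) for q in k]
    out={}
    red=comp(((H<3)|(H>174))&(S>150)&(V>90))[0]; out['red']=onz('wrist',*red[1],.0905,c),red[2]
    og=comp((H>4)&(H<17)&(S>190)&(V>100))[0]
    cnt=max(cv2.findContours(og[0].astype(np.uint8),0,1)[0],key=cv2.contourArea).reshape(-1,2)
    hull=cv2.convexHull(cnt)[:,0]
    P=np.array([onz('wrist',*p,.122,c)[:2] for p in hull.astype(float)])
    out['wheel']=cv2.minEnclosingCircle(P.astype(np.float32)),og[2]
    wh=comp((S<40)&(V>190),6)
    for q in wh:
        ys,xs=np.nonzero(q[0]); W=np.array([onz('wrist',a,b,.110,c)[:2] for a,b in zip(xs,ys)])
        if len(W)>5:
            m=W.mean(0); e,v=np.linalg.eigh(np.cov(W.T)); out['white%d'%q[2]]=q[1],m,v[:,1],2*np.sqrt(3*e)
    ye=comp((H>20)&(H<35)&(S>130)&(V>120),3)
    for q in ye: out['yel%d'%q[2]]=q[1],onz('wrist',*q[1],.152,c)[:2]
    return out
E
python3 - <<'E'
from meas import *
im=np.load('w1.npy'); c=tuple(np.load('w1c.npy',allow_pickle=True))
for k,v in meas(im,c,(150,310,10,160)).items(): print(k,v)
print(onz('wrist',330/1.5,115/1.5,.152,c),onz('wrist',343/1.5,125/1.5,.088,c),onz('wrist',313/1.5,50/1.5,.09,c))
E
```

```text
Traceback (most recent call last):
  File "meas.py", line 11, in meas
    og=comp((H>4)&(H<17)&(S>190)&(V>100))[0]
       ~~~~~~~~~~~~~~~~~~~~~~~~~~~~~~~~~~^^^
IndexError: list index out of range
```

```bash
python3 - <<'E'
from h import *
im=np.load('w1.npy');h=cv2.cvtColor(im,cv2.COLOR_RGB2HSV)
for p in((252,82),(198,75),(225,108),(283,72),(220,76),(224,60),(243,45),(250,180),(275,45)): print(p,im[p[1],p[0]],h[p[1],p[0]])
E
sed -i 's/(H>4)&(H<17)&(S>190)&(V>100)/(H>4)\&(H<17)\&(S>165)\&(V>120)/' meas.py
python3 - <<'E'
from meas import *
im=np.load('w1.npy'); c=tuple(np.load('w1c.npy',allow_pickle=True))
for k,v in meas(im,c,(185,300,20,135)).items(): print(k,v)
print(onz('wrist',330/1.5,115/1.5,.152,c),onz('wrist',343/1.5,125/1.5,.088,c),onz('wrist',313/1.5,50/1.5,.09,c))
E
```

```text
(252, 82) [155  90  52] [ 11 169 155]
(198, 75) [127  95  80] [ 10  94 127]
(225, 108) [236 136  73] [ 12 176 236]
(283, 72) [223  65  60] [  1 186 223]
(220, 76) [230 186 108] [ 19 135 230]
(224, 60) [249 231 105] [ 26 147 249]
(243, 45) [248 246 245] [ 10   3 248]
(250, 180) [191 133  89] [ 13 136 191]
(275, 45) [72 72 73] [120   3  73]
red (array([ 0.59896984, -0.01800101,  0.0905    ]), np.int32(97))
wheel (((0.5649414658546448, 0.03391248360276222), 0.03158222511410713), np.int32(968))
white168 (array([217.61309524,  74.05357143]), array([0.56852676, 0.04374589]), array([-0.98977506,  0.14263704]), array([0.02429734, 0.03222141]))
white83 (array([243.43373494,  44.89156627]), array([0.60710057, 0.03138701]), array([-0.99676443,  0.08037836]), array([0.00476397, 0.01949777]))
white21 (array([235.66666667,  55.80952381]), array([0.59322938, 0.03407499]), array([-0.99874492,  0.05008578]), array([0.00372953, 0.0064649 ]))
white10 (array([208.8,  97.9]), array([0.5420221, 0.0425002]), array([-0.06092674,  0.99814224]), array([0.00231096, 0.00499559]))
white6 (array([256.        ,  31.16666667]), array([0.62595389, 0.02547882]), array([-0.99644114,  0.08429144]), array([0.00115902, 0.00640548]))
yel32 (array([223.84375,  58.84375]), array([0.58086896, 0.03722252]))
[0.56455258 0.03396502 0.152     ] [0.56468496 0.0317939  0.088     ] [0.6093508  0.07495942 0.09      ]
```

>>> step_arm:
  rows:
    - {"tx": 2, "ty": 1.5, "tz": 0, "ax": 0, "ay": 0, "az": 0.14, "jaw": 100}
    - {"tx": 4, "ty": 3, "tz": 0, "ax": 0, "ay": 0, "az": 0.28, "jaw": 100}
    - {"tx": 6, "ty": 5, "tz": 0, "ax": 0, "ay": 0, "az": 0.42, "jaw": 100}
    - {"tx": 7.8, "ty": 6.65, "tz": 0, "ax": 0, "ay": 0, "az": 0.56, "jaw": 100}
    - {"tx": 7.8, "ty": 6.65, "tz": 0, "ax": 0, "ay": 0, "az": 0.7, "jaw": 100}

```text
clock: 2.05
ee_pos: [0.5672, 0.0334, 0.2764]
ee_rot: [180.0, -0.0, 63.6]
wrist_force: [-0.3, -0.4, -0.4]
opening: 0.0854
grip_force: 0.0
```

>>> step_arm:
  rows:
    - {"tx": 0, "ty": 0, "tz": -1, "ax": 0, "ay": 0, "az": 0.14, "jaw": 100}
    - {"tx": 0, "ty": 0, "tz": -2, "ax": 0, "ay": 0, "az": 0.28, "jaw": 100}
    - {"tx": 0, "ty": 0, "tz": -4, "ax": 0, "ay": 0, "az": 0.42, "jaw": 100}
    - {"tx": 0, "ty": 0, "tz": -5, "ax": 0, "ay": 0, "az": 0.56, "jaw": 100}
    - {"tx": 0, "ty": 0, "tz": -6, "ax": 0, "ay": 0, "az": 0.65, "jaw": 100}

```text
clock: 2.55
ee_pos: [0.5653, 0.0314, 0.2165]
ee_rot: [180.0, 0.0, 100.6]
wrist_force: [0.0, 0.4, -0.4]
opening: 0.0854
grip_force: 0.0
```

>>> step_arm:
  rows:
    - {"tx": 0, "ty": 0, "tz": 0, "ax": 0, "ay": 0, "az": 0, "jaw": 100}
    - {"tx": 0, "ty": 0, "tz": 0, "ax": 0, "ay": 0, "az": 0, "jaw": 100}

```text
clock: 2.75
ee_pos: [0.5655, 0.0321, 0.2172]
ee_rot: [180.0, 0.0, 100.3]
wrist_force: [0.4, 0.4, -0.2]
opening: 0.0853
grip_force: 0.0
```

Run:
```python
from h import *
s=telemetry.state(); print(s['joint_pos'].round(1),s['ee_pos'],s['ee_rot'],s['ft_torque'],s['wrist_force'])
c=cam('wrist'); im=capture('wrist'); np.save('w2.npy',im); np.save('w2c.npy',np.array(c,dtype=object),allow_pickle=True)
i,R,C=c
def proj(p):
    q=R@(np.array(p)-C); th=np.arctan2(np.hypot(q[0],q[1]),q[2]); k=th/np.hypot(q[0],q[1]); return i['fx']*k*q[0]+i['cx'],i['fy']*k*q[1]+i['cy']
b=cv2.cvtColor(im,cv2.COLOR_RGB2BGR); b=cv2.resize(b,(768,576),interpolation=2)
u,v=proj([.5648,.0338,.152]); cv2.circle(b,(int(u*1.5),int(v*1.5)),3,(255,0,255),-1)
cv2.imwrite('pics/w2.png',b)
```

```text
[ 3.3 21.7  9.2 77.5 -0.  83. ] [0.56554969 0.03213492 0.21720902] [1.79974855e+02 1.35784447e-02 1.00260350e+02] [-0.0105121   0.01002281  0.00474882] [ 0.41800811  0.3889739  -0.17984245]
```

View pics/w2.png

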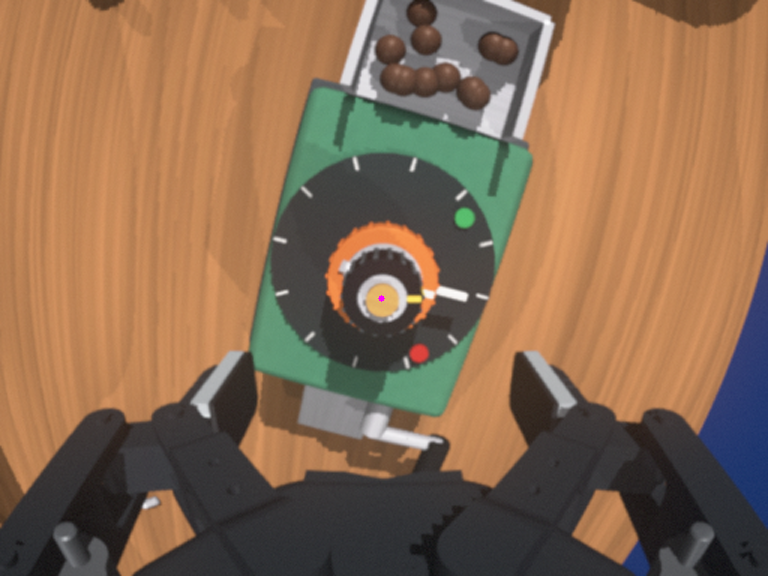

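The predicted ring centre (381,298) falls right on the ring's cap; pointer lies near (450,293), red disc (419,353). Now I take the second measurement and descend.

Run:
```python
from meas import *
im=np.load('w2.npy'); c=tuple(np.load('w2c.npy',allow_pickle=True))
A=np.array([.5648,.0338])
for k,v in meas(im,c,(190,325,110,245)).items():
    print(k,v)
    p=v[0][:2] if k=='red' else (v[1] if k[0] in'wy' and k!='wheel' else None)
    if p is not None: d=p-A; print('   ang',np.degrees(np.arctan2(d[1],d[0])),'r',np.hypot(*d))
```

```text
red (array([ 0.59878635, -0.01783144,  0.0905    ]), np.int32(119))
   ang -56.645126035093874 r 0.06181324816371837
wheel (((0.5638255476951599, 0.036494407802820206), 0.031596966087818146), np.int32(1246))
white283 (array([255.8975265 , 195.15194346]), array([0.56784506, 0.02476753]), array([-0.99457107,  0.10405949]), array([0.02494877, 0.03227057]))
   ang -71.36979799147744 r 0.00953194497633699
white112 (array([301.10714286, 195.32142857]), array([0.6073234 , 0.03171352]), array([-0.99717425,  0.07512336]), array([0.0051068 , 0.01834584]))
   ang -2.8090623877654637 r 0.04257456229447571
white36 (array([229.88888889, 177.        ]), array([0.54272762, 0.03697678]), array([0.52441695, 0.85146161]), array([0.00452713, 0.00626556]))
   ang 171.80990720150083 r 0.022299820056361757
white31 (array([258.51612903, 164.12903226]), array([0.56511606, 0.05247883]), array([-0.99999891, -0.00147462]), array([0.00187095, 0.01480403]))
   ang 89.03059775407655 r 0.018681506687812204
white23 (array([285.69565217, 195.69565217]), array([0.5938044 , 0.02896503]), array([-0.92708713,  0.3748459 ]), array([0.00362621, 0.0052034 ]))
   ang -9.464055170593069 r 0.029404631693085864
white12 (array([272.16666667, 170.5       ]), array([0.57768627, 0.04908326]), array([-0.82770917,  0.56115731]), array([0.00103923, 0.0089378 ]))
   ang 49.863685165518724 r 0.01999085041403934
yel46 (array([275.80434783, 198.82608696]), array([0.58039092, 0.03692382]))
   ang 11.329849587785326 r 0.015900789736233056
```

>>> step_arm:
  rows:
    - {"tx": 0, "ty": 0.15, "tz": -2.0, "ax": 0, "ay": 0, "az": 0, "jaw": 100}
    - {"tx": 0, "ty": 0.15, "tz": -5, "ax": 0, "ay": 0, "az": 0, "jaw": 100}
    - {"tx": 0, "ty": 0.15, "tz": -8, "ax": 0, "ay": 0, "az": 0, "jaw": 100}
    - {"tx": 0, "ty": 0.15, "tz": -9.1, "ax": 0, "ay": 0, "az": 0, "jaw": 100}
    - {"tx": 0, "ty": 0.15, "tz": -9.1, "ax": 0, "ay": 0, "az": 0, "jaw": 100}

```text
clock: 3.3
ee_pos: [0.5646, 0.0347, 0.1245]
ee_rot: [-179.8, -0.0, 100.4]
wrist_force: [-0.3, 0.1, 0.5]
opening: 0.0856
grip_force: 0.0
```

>>> step_arm:
  rows:
    - {"tx": 0, "ty": 0, "tz": 0, "ax": 0, "ay": 0, "az": 0, "jaw": 60}
    - {"tx": 0, "ty": 0, "tz": 0, "ax": 0, "ay": 0, "az": 0, "jaw": 48}
    - {"tx": 0, "ty": 0, "tz": 0, "ax": 0, "ay": 0, "az": 0, "jaw": 40}
    - {"tx": 0, "ty": 0, "tz": 0, "ax": 0, "ay": 0, "az": 0, "jaw": 30}
    - {"tx": 0, "ty": 0, "tz": 0, "ax": 0, "ay": 0, "az": 0, "jaw": 30}
  grip_force: 55

```text
clock: 3.8
ee_pos: [0.5647, 0.0346, 0.1274]
ee_rot: [-180.0, 0.0, 100.5]
wrist_force: [-4.9, -1.0, 6.8]
opening: 0.0387
grip_force: 55.2
```

>>> step_arm:
  rows:
    - {"tx": 0, "ty": 0, "tz": 0, "ax": 0, "ay": 0, "az": 0, "jaw": 30}
    - {"tx": 0, "ty": 0, "tz": 0, "ax": 0, "ay": 0, "az": 0, "jaw": 30}
    - {"tx": 0, "ty": 0, "tz": 0, "ax": 0, "ay": 0, "az": 0, "jaw": 30}

```text
clock: 4.1
ee_pos: [0.5647, 0.0346, 0.1275]
ee_rot: [-180.0, 0.0, 100.5]
wrist_force: [-5.7, -0.1, 7.8]
opening: 0.0384
grip_force: 55.2
```

```bash
python3 -c "
from h import *
s=telemetry.state(); print(s)"
```

```text
{'clock': 4.1, 'joint_pos': array([ 3.52711099e+00,  2.47999430e+01,  1.20875224e-01,  6.53423761e+01,
       -3.39610044e-02,  8.30536406e+01]), 'joint_vel': array([ 0.03606968, -0.03953782, -0.05703087,  0.01266776,  0.02484637,
       -0.02972672]), 'joint_efforts': array([ 4.15336043e-01, -4.11480904e+01,  2.40517455e+01, -2.14428440e+00,
        2.23294711e-01,  1.31259538e-02]), 'ee_pos': array([0.56469322, 0.03462609, 0.12745295]), 'ee_rot': array([-1.79974606e+02,  3.11182925e-02,  1.00473484e+02]), 'wrist_force': array([-5.71055727, -0.13192815,  7.76890409]), 'ft_torque': array([-0.19995021,  1.14199233,  0.02484619]), 'grip_force': 55.22221326828003, 'opening': 0.03837772638052209}
```

>>> step_arm:
  rows:
    - {"tx": 0, "ty": 0, "tz": 0.2, "ax": 0, "ay": 0, "az": 0, "jaw": 30}
    - {"tx": 0, "ty": 0, "tz": 0.2, "ax": 0, "ay": 0, "az": 0.08, "jaw": 30}
    - {"tx": 0, "ty": 0, "tz": 0.2, "ax": 0, "ay": 0, "az": 0.16, "jaw": 30}
    - {"tx": 0, "ty": 0, "tz": 0.2, "ax": 0, "ay": 0, "az": 0.24, "jaw": 30}

```text
clock: 4.5
ee_pos: [0.5647, 0.0347, 0.1275]
ee_rot: [-179.9, -0.0, 114.3]
wrist_force: [-1.5, -1.2, -1.3]
opening: 0.0382
grip_force: 57.0
```

```bash
python3 -c "
from h import *
s=telemetry.state(); print(s['ft_torque'],s['ee_rot'],s['wrist_force'])"
```

```text
[-0.18479019  0.54825985 -0.31751388] [-1.79899035e+02 -2.12853030e-02  1.14345467e+02] [-1.46702992 -1.21925847 -1.30633708]
```

>>> step_arm:
  rows:
    - {"tx": 0, "ty": 0, "tz": 0, "ax": 0, "ay": 0, "az": 0.1, "jaw": 30}
    - {"tx": 0, "ty": 0, "tz": 0, "ax": 0, "ay": 0, "az": 0.2, "jaw": 30}
    - {"tx": 0, "ty": 0, "tz": 0, "ax": 0, "ay": 0, "az": 0.3, "jaw": 30}
    - {"tx": 0, "ty": 0, "tz": 0, "ax": 0, "ay": 0, "az": 0.4, "jaw": 30}
    - {"tx": 0, "ty": 0, "tz": 0, "ax": 0, "ay": 0, "az": 0.5, "jaw": 30}

```text
clock: 5.0
ee_pos: [0.565, 0.0348, 0.1275]
ee_rot: [-180.0, -0.1, 143.0]
wrist_force: [-2.4, -0.6, -1.2]
opening: 0.0381
grip_force: 56.9
```

```bash
python3 -c "
from h import *
s=telemetry.state(); print(s['ft_torque'],s['ee_rot'],s['wrist_force'])"
```

```text
[-0.03347565  0.44058115 -0.38723554] [-1.79954278e+02 -5.64409864e-02  1.43048708e+02] [-2.38280866 -0.58374085 -1.20245426]
```

>>> step_arm:
  rows:
    - {"tx": 0, "ty": 0, "tz": 0, "ax": 0, "ay": 0, "az": 0.1, "jaw": 30}
    - {"tx": 0, "ty": 0, "tz": 0, "ax": 0, "ay": 0, "az": 0.2, "jaw": 30}
    - {"tx": 0, "ty": 0, "tz": 0, "ax": 0, "ay": 0, "az": 0.2, "jaw": 30}

```text
clock: 5.3
ee_pos: [0.565, 0.0349, 0.1275]
ee_rot: [-180.0, -0.1, 154.4]
wrist_force: [-2.4, -0.4, -0.5]
opening: 0.0385
grip_force: 57.2
```

```bash
python3 -c "
from h import *
s=telemetry.state(); print(s['ft_torque'],s['ee_rot'],s['wrist_force'],s['opening'])
im=capture('wrist'); cv2.imwrite('pics/w3.png',cv2.resize(cv2.cvtColor(im[90:300,130:390],cv2.COLOR_RGB2BGR),(650,525),interpolation=2))"
```

```text
[-0.16178809  0.46163504  0.3623461 ] [-1.79963297e+02 -6.05363147e-02  1.54358013e+02] [-2.39635315 -0.39954026 -0.52677376] 0.03853994587881058
```

View pics/w3.png

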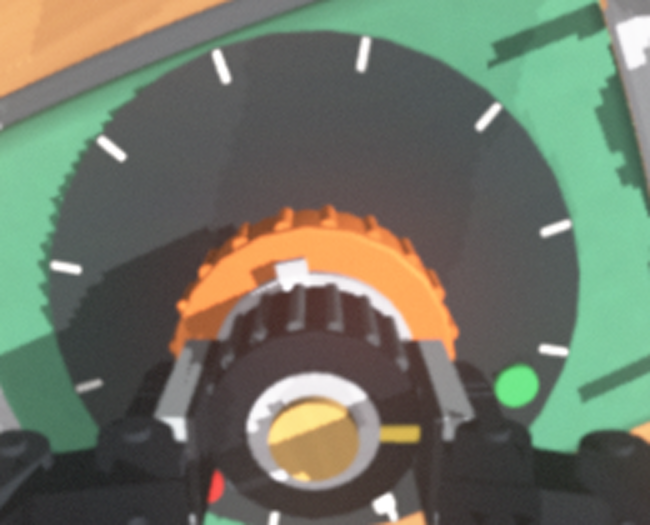

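The yellow line kept its place relative to the fingers, pointing right at (400,433). So the ring turned with the gripper by about 0.94 rad. Next I open and go down to the wheel.

>>> step_arm:
  rows:
    - {"tx": 0, "ty": 0, "tz": 0, "ax": 0, "ay": 0, "az": 0, "jaw": 100}
    - {"tx": 0, "ty": 0, "tz": 0, "ax": 0, "ay": 0, "az": 0, "jaw": 100}
    - {"tx": 0, "ty": 0, "tz": 0, "ax": 0, "ay": 0, "az": 0, "jaw": 100}
    - {"tx": 0, "ty": 0, "tz": 0, "ax": 0, "ay": 0, "az": 0, "jaw": 100}
    - {"tx": 0, "ty": 0, "tz": 0, "ax": 0, "ay": 0, "az": 0, "jaw": 100}

```text
clock: 5.85
ee_pos: [0.5658, 0.035, 0.1278]
ee_rot: [180.0, 0.0, 154.3]
wrist_force: [-0.6, -0.9, -0.8]
opening: 0.0854
grip_force: 0.0
```

>>> step_arm:
  rows:
    - {"tx": 0, "ty": 0, "tz": -1, "ax": 0, "ay": 0, "az": 0, "jaw": 100}
    - {"tx": 0, "ty": 0, "tz": -2, "ax": 0, "ay": 0, "az": 0, "jaw": 100}
    - {"tx": 0, "ty": 0, "tz": -3, "ax": 0, "ay": 0, "az": 0, "jaw": 100}
    - {"tx": 0, "ty": 0, "tz": -3.8, "ax": 0, "ay": 0, "az": 0, "jaw": 100}
    - {"tx": 0, "ty": 0, "tz": -3.8, "ax": 0, "ay": 0, "az": 0, "jaw": 100}

```text
clock: 6.35
ee_pos: [0.5641, 0.0348, 0.0875]
ee_rot: [-179.9, -0.2, 154.3]
wrist_force: [-0.9, -0.1, 0.5]
opening: 0.0857
grip_force: 0.0
```

Grip the wheel gently and turn it about −0.93 rad (pointer −3.5° to −56.6°).

>>> step_arm:
  rows:
    - {"tx": 0, "ty": 0, "tz": 0, "ax": 0, "ay": 0, "az": 0, "jaw": 80}
    - {"tx": 0, "ty": 0, "tz": 0, "ax": 0, "ay": 0, "az": 0, "jaw": 72}
    - {"tx": 0, "ty": 0, "tz": 0, "ax": 0, "ay": 0, "az": 0, "jaw": 65}
    - {"tx": 0, "ty": 0, "tz": 0, "ax": 0, "ay": 0, "az": 0, "jaw": 60}
    - {"tx": 0, "ty": 0, "tz": 0, "ax": 0, "ay": 0, "az": 0, "jaw": 60}
  grip_force: 30

```text
clock: 6.85
ee_pos: [0.5657, 0.0346, 0.0902]
ee_rot: [-180.0, 0.1, 154.3]
wrist_force: [-1.6, -2.0, 3.9]
opening: 0.0605
grip_force: 33.1
```

>>> step_arm:
  rows:
    - {"tx": 0, "ty": 0, "tz": 0, "ax": 0, "ay": 0, "az": -0.05, "jaw": 60}
    - {"tx": 0, "ty": 0, "tz": 0, "ax": 0, "ay": 0, "az": -0.12, "jaw": 60}

```text
clock: 7.05
ee_pos: [0.5656, 0.0345, 0.0901]
ee_rot: [-180.0, 0.1, 147.3]
wrist_force: [-1.6, -2.5, 4.3]
opening: 0.0616
grip_force: 33.3
```

```bash
python3 -c "
from h import *
s=telemetry.state(); print(s['ft_torque'],s['ee_rot'],s['wrist_force'],s['opening'],s['joint_pos'])"
```

```text
[-0.62318013  0.46807229  0.1882535 ] [-1.79966500e+02  5.82167442e-02  1.47331530e+02] [-1.63713862 -2.53196708  4.30051926] 0.06158107889936292 [ 3.51960451 26.75531357 -2.8053049  60.41217557 -0.06141084 36.18807699]
```

>>> step_arm:
  rows:
    - {"tx": 0, "ty": 0, "tz": 0, "ax": 0, "ay": 0, "az": -0.12, "jaw": 60}
    - {"tx": 0, "ty": 0, "tz": 0, "ax": 0, "ay": 0, "az": -0.24, "jaw": 60}
    - {"tx": 0, "ty": 0, "tz": 0, "ax": 0, "ay": 0, "az": -0.36, "jaw": 60}
    - {"tx": 0, "ty": 0, "tz": 0, "ax": 0, "ay": 0, "az": -0.48, "jaw": 60}
    - {"tx": 0, "ty": 0, "tz": 0, "ax": 0, "ay": 0, "az": -0.6, "jaw": 60}

```text
clock: 7.55
ee_pos: [0.565, 0.034, 0.0902]
ee_rot: [-179.9, 0.1, 112.8]
wrist_force: [-4.2, -3.4, 6.0]
opening: 0.0611
grip_force: 33.5
```

>>> step_arm:
  rows:
    - {"tx": 0, "ty": 0, "tz": 0, "ax": 0, "ay": 0, "az": -0.11, "jaw": 60}
    - {"tx": 0, "ty": 0, "tz": 0, "ax": 0, "ay": 0, "az": -0.2, "jaw": 60}
    - {"tx": 0, "ty": 0, "tz": 0, "ax": 0, "ay": 0, "az": -0.2, "jaw": 60}

```text
clock: 7.85
ee_pos: [0.5648, 0.0339, 0.0901]
ee_rot: [-179.9, 0.1, 101.5]
wrist_force: [-3.1, -4.1, 5.7]
opening: 0.061
grip_force: 33.5
```

```bash
cat > look.py <<'E'
from meas import *
import sys
s=telemetry.state(); print(s['ft_torque'],s['ee_rot'],s['wrist_force'],s['opening'],s['ee_pos'])
c=cam('wrist'); im=capture('wrist'); np.save('w4.npy',im)
i,R,C=c
h=cv2.cvtColor(im,cv2.COLOR_RGB2HSV).astype(int)
print('red' ,[onz('wrist',p[0],p[1],.0905,c).round(4) for p in [np.argwhere(((h[...,0]<3)|(h[...,0]>174))&(h[...,1]>150)&(h[...,2]>90))[:,::-1].mean(0)]])
cv2.imwrite('pics/%s.png'%sys.argv[1],cv2.resize(cv2.cvtColor(im,cv2.COLOR_RGB2BGR),(768,576),interpolation=2))
E
python3 look.py w4
```

```text
[-0.74521022  0.87377322 -0.16098041] [-1.79919679e+02  9.05911986e-02  1.01487186e+02] [-3.06433972 -4.08373111  5.66708484] 0.0609797480867739 [0.56476457 0.03391503 0.09013981]
red [array([nan, nan, nan])]look.py:7: RuntimeWarning: Mean of empty slice.
  print('red' ,[onz('wrist',p[0],p[1],.0905,c).round(4) for p in [np.argwhere(((h[...,0]<3)|(h[...,0]>174))&(h[...,1]>150)&(h[...,2]>90))[:,::-1].mean(0)]])
  ret = um.true_divide(
```

View pics/w4.png

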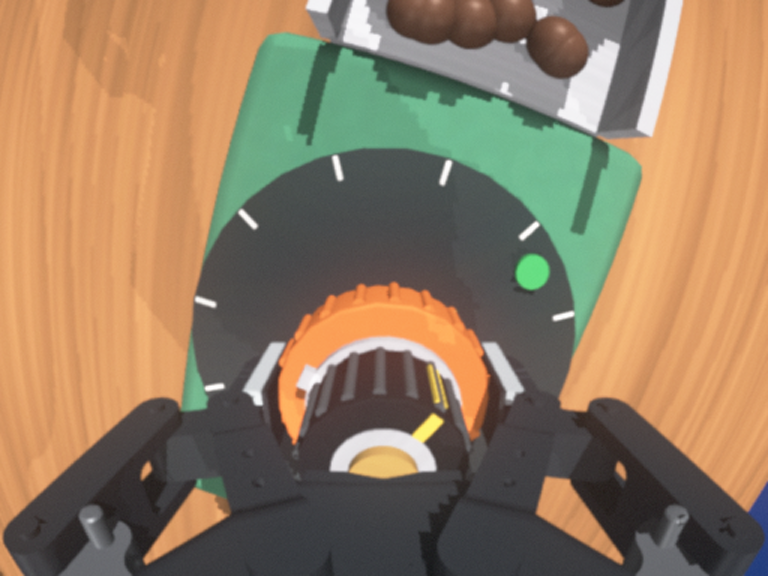

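The wheel is gripped symmetrically, with the pads at (265,375) and (503,372); the pointer is hidden under the gripper. I release, rise and check.

>>> step_arm:
  rows:
    - {"tx": 0, "ty": 0, "tz": 0, "ax": 0, "ay": 0, "az": 0, "jaw": 100}
    - {"tx": 0, "ty": 0, "tz": 0, "ax": 0, "ay": 0, "az": 0, "jaw": 100}
    - {"tx": 0, "ty": 0, "tz": 0, "ax": 0, "ay": 0, "az": 0, "jaw": 100}
    - {"tx": 0, "ty": 0, "tz": 1, "ax": 0, "ay": 0, "az": 0, "jaw": 100}
    - {"tx": 0, "ty": 0, "tz": 4, "ax": 0, "ay": 0, "az": 0, "jaw": 100}

```text
clock: 8.4
ee_pos: [0.5632, 0.035, 0.1274]
ee_rot: [-179.6, -0.1, 101.6]
wrist_force: [0.2, -0.5, 1.1]
opening: 0.0853
grip_force: 0.0
```

>>> step_arm:
  rows:
    - {"tx": 0, "ty": 0, "tz": 3, "ax": 0, "ay": 0, "az": 0, "jaw": 100}
    - {"tx": 0, "ty": 0, "tz": 6, "ax": 0, "ay": 0, "az": 0, "jaw": 100}
    - {"tx": 0, "ty": 0, "tz": 9, "ax": 0, "ay": 0, "az": 0, "jaw": 100}
    - {"tx": 0, "ty": 0, "tz": 9, "ax": 0, "ay": 0, "az": 0, "jaw": 100}
    - {"tx": 0, "ty": 0, "tz": 9, "ax": 0, "ay": 0, "az": 0, "jaw": 100}

```text
clock: 8.9
ee_pos: [0.5662, 0.0352, 0.2209]
ee_rot: [179.8, 0.0, 101.6]
wrist_force: [0.3, -0.2, -0.4]
opening: 0.0851
grip_force: 0.0
```

```bash
cat > look2.py <<'E'
from meas import *
import sys
s=telemetry.state(); print(s['ee_rot'],s['ee_pos'])
c=cam('wrist'); im=capture('wrist')
for k,v in meas(im,c,(190,325,110,248)).items(): print(k,v)
cv2.imwrite('pics/%s.png'%sys.argv[1],cv2.resize(cv2.cvtColor(im[100:260,160:350],cv2.COLOR_RGB2BGR),(684,576),interpolation=2))
E
python3 look2.py w5
```

```text
[1.79838917e+02 1.23131766e-02 1.01644380e+02] [0.56620258 0.03518055 0.22089231]
red (array([ 0.60001066, -0.01845292,  0.0905    ]), np.int32(80))
wheel (((0.5645643472671509, 0.03616396710276604), 0.03207896277308464), np.int32(1326))
white264 (array([254.37121212, 196.93560606]), array([0.56814983, 0.02490304]), array([-0.99391812,  0.11012161]), array([0.02517026, 0.03151472]))
white49 (array([271.24489796, 230.87755102]), array([ 0.59011424, -0.00428543]), array([-0.50953637,  0.86044912]), array([0.00459469, 0.00992045]))
white33 (array([228.6969697 , 178.66666667]), array([0.54261097, 0.03689805]), array([0.59497425, 0.80374476]), array([0.00385477, 0.00761772]))
white23 (array([268.52173913, 172.04347826]), array([0.57571599, 0.04971313]), array([-0.87792637,  0.47879566]), array([0.00197567, 0.01403078]))
white14 (array([257. , 166.5]), array([0.5648366 , 0.05252795]), array([-0.99541612, -0.09563863]), array([0.00141905, 0.00703467]))
white11 (array([321.09090909, 165.72727273]), array([0.62019994, 0.06489649]), array([-0.90885486, -0.4171125 ]), array([0.00155962, 0.00617305]))
yel52 (array([266.03846154, 184.36538462]), array([0.57204778, 0.04869915]))
yel5 (array([267.6, 175.4]), array([0.57174813, 0.05555836]))
```

View pics/w5.png

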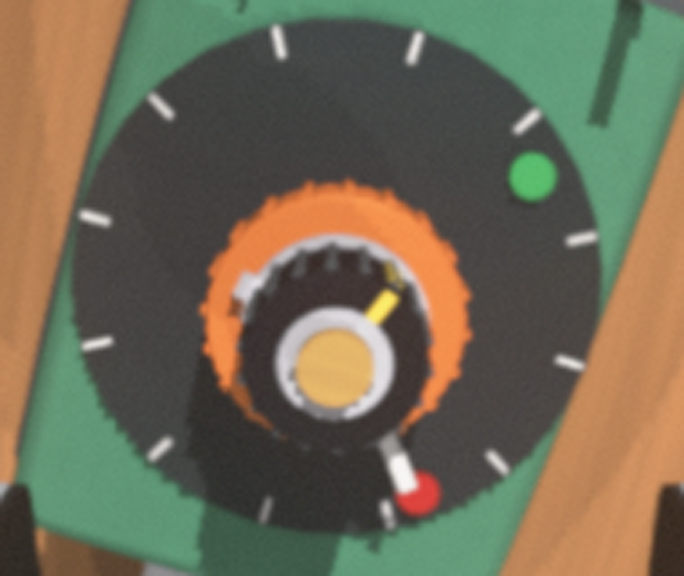

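The pointer at (400,470) aims straight at the red disc (418,493): −56.4 to −57° against −56.6°. Now I turn back, grip the ring again and tighten.

>>> step_arm:
  rows:
    - {"tx": 0, "ty": 0, "tz": 0, "ax": 0, "ay": 0, "az": 0.14, "jaw": 100}
    - {"tx": 0, "ty": 0, "tz": 0, "ax": 0, "ay": 0, "az": 0.28, "jaw": 100}
    - {"tx": 0, "ty": 0, "tz": 0, "ax": 0, "ay": 0, "az": 0.42, "jaw": 100}
    - {"tx": 0, "ty": 0, "tz": 0, "ax": 0, "ay": 0, "az": 0.56, "jaw": 100}
    - {"tx": 0, "ty": 0, "tz": 0, "ax": 0, "ay": 0, "az": 0.7, "jaw": 100}

```text
clock: 9.45
ee_pos: [0.5645, 0.035, 0.2177]
ee_rot: [-179.9, -0.2, 142.1]
wrist_force: [-0.1, 0.1, -0.3]
opening: 0.0853
grip_force: 0.0
```

>>> step_arm:
  rows:
    - {"tx": 0, "ty": 0, "tz": -1, "ax": 0, "ay": 0, "az": 0.14, "jaw": 100}
    - {"tx": 0, "ty": 0, "tz": -2, "ax": 0, "ay": 0, "az": 0.28, "jaw": 100}
    - {"tx": 0, "ty": 0, "tz": -3, "ax": 0, "ay": 0, "az": 0.42, "jaw": 100}
    - {"tx": 0, "ty": 0, "tz": -3, "ax": 0, "ay": 0, "az": 0.42, "jaw": 100}

```text
clock: 9.85
ee_pos: [0.5634, 0.0349, 0.1863]
ee_rot: [-179.9, -0.4, 165.8]
wrist_force: [-0.3, 0.2, -0.4]
opening: 0.0852
grip_force: 0.0
```

>>> step_arm:
  rows:
    - {"tx": 0, "ty": 0, "tz": -2, "ax": 0, "ay": 0, "az": 0, "jaw": 100}
    - {"tx": 0, "ty": 0, "tz": -4, "ax": 0, "ay": 0, "az": 0, "jaw": 100}
    - {"tx": 0, "ty": 0, "tz": -5.5, "ax": 0, "ay": 0, "az": 0, "jaw": 100}
    - {"tx": 0, "ty": 0, "tz": -6.1, "ax": 0, "ay": 0, "az": 0, "jaw": 100}
    - {"tx": 0, "ty": 0, "tz": -6.1, "ax": 0, "ay": 0, "az": 0, "jaw": 100}

```text
clock: 10.35
ee_pos: [0.5646, 0.0349, 0.1274]
ee_rot: [-180.0, -0.2, 165.7]
wrist_force: [-0.3, -0.3, -0.2]
opening: 0.0853
grip_force: 0.0
```

>>> step_arm:
  rows:
    - {"tx": 0, "ty": 0, "tz": 0, "ax": 0, "ay": 0, "az": 0, "jaw": 60}
    - {"tx": 0, "ty": 0, "tz": 0, "ax": 0, "ay": 0, "az": 0, "jaw": 48}
    - {"tx": 0, "ty": 0, "tz": 0, "ax": 0, "ay": 0, "az": 0, "jaw": 40}
    - {"tx": 0, "ty": 0, "tz": 0, "ax": 0, "ay": 0, "az": 0, "jaw": 30}
    - {"tx": 0, "ty": 0, "tz": 0, "ax": 0, "ay": 0, "az": 0, "jaw": 30}
  grip_force: 58

```text
clock: 10.85
ee_pos: [0.5661, 0.0348, 0.1298]
ee_rot: [180.0, 0.1, 165.8]
wrist_force: [-0.6, -0.3, 6.3]
opening: 0.038
grip_force: 58.0
```

>>> step_arm:
  rows:
    - {"tx": 0, "ty": 0, "tz": 0.1, "ax": 0, "ay": 0, "az": -0.05, "jaw": 30}
    - {"tx": 0, "ty": 0, "tz": 0.1, "ax": 0, "ay": 0, "az": -0.15, "jaw": 30}
    - {"tx": 0, "ty": 0, "tz": 0.1, "ax": 0, "ay": 0, "az": -0.25, "jaw": 30}

```text
clock: 11.15
ee_pos: [0.5659, 0.0344, 0.1299]
ee_rot: [-180.0, 0.1, 151.3]
wrist_force: [0.3, -2.3, 1.8]
opening: 0.038
grip_force: 58.5
```

```bash
cat > t.py <<'E'
from h import *
s=telemetry.state(); print('tz',s['ft_torque'][2].round(4),'j6',s['joint_efforts'][5].round(4),s['ee_rot'],s['wrist_force'].round(2),s['opening'],s['joint_pos'][5],s['joint_vel'][5])
E
python3 t.py
```

```text
tz 0.3951 j6 -0.4587 [-1.79961375e+02  8.64552311e-02  1.51276870e+02] [ 0.29 -2.31  1.77] 0.03798645582354327 32.245447360807894 56.814765163156935
```

>>> step_arm:
  rows:
    - {"tx": 0, "ty": 0, "tz": 0, "ax": 0, "ay": 0, "az": -0.1, "jaw": 30}
    - {"tx": 0, "ty": 0, "tz": 0, "ax": 0, "ay": 0, "az": -0.2, "jaw": 30}
    - {"tx": 0, "ty": 0, "tz": 0, "ax": 0, "ay": 0, "az": -0.28, "jaw": 30}
    - {"tx": 0, "ty": 0, "tz": 0, "ax": 0, "ay": 0, "az": -0.34, "jaw": 30}
    - {"tx": 0, "ty": 0, "tz": 0, "ax": 0, "ay": 0, "az": -0.39, "jaw": 30}

```text
clock: 11.65
ee_pos: [0.5655, 0.0339, 0.1299]
ee_rot: [-179.9, 0.1, 129.0]
wrist_force: [-1.0, -3.1, 2.1]
opening: 0.0381
grip_force: 58.5
```

```bash
python3 t.py
```

```text
tz 0.3884 j6 -0.0084 [-1.79930809e+02  1.02069895e-01  1.29012756e+02] [-0.97 -3.14  2.07] 0.03814844172577967 54.48539880335183 28.147410429015274
```

>>> step_arm:
  rows:
    - {"tx": 0, "ty": 0, "tz": 0, "ax": 0, "ay": 0, "az": -0.05, "jaw": 30}
    - {"tx": 0, "ty": 0, "tz": 0, "ax": 0, "ay": 0, "az": -0.1, "jaw": 30}
    - {"tx": 0, "ty": 0, "tz": 0, "ax": 0, "ay": 0, "az": -0.15, "jaw": 30}

```text
clock: 11.95
ee_pos: [0.5653, 0.0338, 0.1299]
ee_rot: [-179.9, 0.1, 120.4]
wrist_force: [-1.9, -3.1, 1.6]
opening: 0.0379
grip_force: 58.5
```

```bash
python3 t.py
```

```text
tz 0.3699 j6 -0.0442 [-1.79922511e+02  1.15145990e-01  1.20427792e+02] [-1.9  -3.06  1.59] 0.03791033860352979 63.06834240572329 28.31369768570617
```

>>> step_arm:
  rows:
    - {"tx": 0, "ty": 0, "tz": 0, "ax": 0, "ay": 0, "az": -0.05, "jaw": 30}
    - {"tx": 0, "ty": 0, "tz": 0, "ax": 0, "ay": 0, "az": -0.1, "jaw": 30}
    - {"tx": 0, "ty": 0, "tz": 0, "ax": 0, "ay": 0, "az": -0.15, "jaw": 30}

```text
clock: 12.25
ee_pos: [0.5651, 0.0337, 0.1299]
ee_rot: [-179.9, 0.1, 111.8]
wrist_force: [-2.6, -4.0, 3.4]
opening: 0.0383
grip_force: 58.6
```

```bash
python3 t.py
```

```text
tz 0.3657 j6 -0.0396 [-1.79918487e+02  1.25997588e-01  1.11828607e+02] [-2.63 -3.95  3.37] 0.03825169055749574 71.66428316574621 28.430586666016477
```

>>> step_arm:
  rows:
    - {"tx": 0, "ty": 0, "tz": 0, "ax": 0, "ay": 0, "az": -0.05, "jaw": 30}
    - {"tx": 0, "ty": 0, "tz": 0, "ax": 0, "ay": 0, "az": -0.1, "jaw": 30}

```text
clock: 12.45
ee_pos: [0.565, 0.0337, 0.1299]
ee_rot: [-179.9, 0.1, 106.1]
wrist_force: [-3.3, -3.3, 4.1]
opening: 0.0382
grip_force: 58.6
```

```bash
python3 t.py
```

```text
tz 0.382 j6 -0.036 [-1.79913477e+02  1.32192959e-01  1.06100462e+02] [-3.29 -3.28  4.07] 0.038197488421142435 77.39050849855172 28.24822624968671
```

>>> step_arm:
  rows:
    - {"tx": 0, "ty": 0, "tz": 0, "ax": 0, "ay": 0, "az": -0.05, "jaw": 30}
    - {"tx": 0, "ty": 0, "tz": 0, "ax": 0, "ay": 0, "az": -0.1, "jaw": 30}

```text
clock: 12.65
ee_pos: [0.5648, 0.0337, 0.1299]
ee_rot: [-179.9, 0.1, 100.4]
wrist_force: [-2.3, -3.3, 4.7]
opening: 0.0379
grip_force: 58.8
```

```bash
python3 t.py
```

```text
tz 0.4158 j6 0.0051 [-1.79910804e+02  1.41202171e-01  1.00375486e+02] [-2.33 -3.31  4.67] 0.037892106898946044 83.11561477310865 28.391861862999132
```

>>> step_arm:
  rows:
    - {"tx": 0, "ty": 0, "tz": 0, "ax": 0, "ay": 0, "az": -0.05, "jaw": 30}
    - {"tx": 0, "ty": 0, "tz": 0, "ax": 0, "ay": 0, "az": -0.1, "jaw": 30}

```text
clock: 12.85
ee_pos: [0.5647, 0.0337, 0.1299]
ee_rot: [-179.9, 0.1, 94.7]
wrist_force: [-2.5, -4.8, 5.0]
opening: 0.0381
grip_force: 58.9
```

```bash
python3 t.py
```

```text
tz 0.5374 j6 0.0675 [-1.79910169e+02  1.46632520e-01  9.46567140e+01] [-2.49 -4.84  4.99] 0.038145131365418514 88.8360963834953 28.197556371276765
```

>>> step_arm:
  rows:
    - {"tx": 0, "ty": 0, "tz": 0, "ax": 0, "ay": 0, "az": -0.05, "jaw": 30}

```text
clock: 12.95
ee_pos: [0.5646, 0.0337, 0.1299]
ee_rot: [-179.9, 0.2, 91.8]
wrist_force: [-2.2, -3.6, 4.1]
opening: 0.038
grip_force: 58.9
```

```bash
python3 t.py
```

```text
tz 0.486 j6 0.1002 [-1.79907068e+02  1.50028599e-01  9.17956192e+01] [-2.18 -3.62  4.1 ] 0.0379914966215207 91.6961781642514 28.265080185875256
```

>>> step_arm:
  rows:
    - {"tx": 0, "ty": 0, "tz": 0, "ax": 0, "ay": 0, "az": -0.05, "jaw": 30}

```text
clock: 13.05
ee_pos: [0.5645, 0.0337, 0.1299]
ee_rot: [-179.9, 0.2, 88.9]
wrist_force: [-3.8, -4.0, 4.7]
opening: 0.0382
grip_force: 58.9
```

```bash
python3 t.py
```

```text
tz 0.5273 j6 0.1335 [-1.79910664e+02  1.56508266e-01  8.89412754e+01] [-3.76 -4.02  4.68] 0.03824197294773271 94.55508464347263 28.147923102228784
```

>>> step_arm:
  rows:
    - {"tx": 0, "ty": 0, "tz": 0, "ax": 0, "ay": 0, "az": -0.05, "jaw": 30}
    - {"tx": 0, "ty": 0, "tz": 0, "ax": 0, "ay": 0, "az": -0.1, "jaw": 30}
    - {"tx": 0, "ty": 0, "tz": 0, "ax": 0, "ay": 0, "az": -0.15, "jaw": 30}

```text
clock: 13.35
ee_pos: [0.5644, 0.0338, 0.1299]
ee_rot: [-179.9, 0.2, 80.4]
wrist_force: [-4.2, -4.5, 5.0]
opening: 0.0377
grip_force: 59.0
```

```bash
python3 t.py
```

```text
tz 0.6201 j6 0.2362 [-1.79913823e+02  1.65851630e-01  8.03645827e+01] [-4.23 -4.53  5.01] 0.0377340540493418 103.13462416430123 28.24387396092257
```

>>> step_arm:
  rows:
    - {"tx": 0, "ty": 0, "tz": 0, "ax": 0, "ay": 0, "az": -0.05, "jaw": 30}

```text
clock: 13.45
ee_pos: [0.5643, 0.0338, 0.1299]
ee_rot: [-179.9, 0.2, 77.5]
wrist_force: [-4.2, -4.3, 4.1]
opening: 0.0378
grip_force: 59.0
```

```bash
python3 t.py
```

```text
tz 0.684 j6 0.271 [-1.79916676e+02  1.67904799e-01  7.75052183e+01] [-4.15 -4.32  4.11] 0.0378341504579607 105.99457237763198 28.18867500738481
```

>>> step_arm:
  rows:
    - {"tx": 0, "ty": 0, "tz": 0, "ax": 0, "ay": 0, "az": 0, "jaw": 30}
    - {"tx": 0, "ty": 0, "tz": 0, "ax": 0, "ay": 0, "az": 0, "jaw": 30}
    - {"tx": 0, "ty": 0, "tz": 0, "ax": 0, "ay": 0, "az": 0, "jaw": 30}

```text
clock: 13.75
ee_pos: [0.5643, 0.0338, 0.1299]
ee_rot: [-179.9, 0.2, 77.6]
wrist_force: [-3.8, -2.9, 5.4]
opening: 0.0385
grip_force: 59.0
```

```bash
python3 t.py; python3 -c "
import sys; sys.argv=['x']
from h import *; capture('wrist'); np.save('w6.npy',capture('wrist'))"
```

```text
tz 0.2645 j6 0.2505 [-1.79910703e+02  1.60422363e-01  7.75563415e+01] [-3.84 -2.87  5.37] 0.038522701527783816 105.93963093057015 0.03979780505183977
```

>>> step_arm:
  rows:
    - {"tx": 0, "ty": 0, "tz": 0, "ax": 0, "ay": 0, "az": 0, "jaw": 100}
    - {"tx": 0, "ty": 0, "tz": 0, "ax": 0, "ay": 0, "az": 0, "jaw": 100}
    - {"tx": 0, "ty": 0, "tz": 0, "ax": 0, "ay": 0, "az": 0, "jaw": 100}
    - {"tx": 0, "ty": 0, "tz": 0, "ax": 0, "ay": 0, "az": 0, "jaw": 100}
    - {"tx": 0, "ty": 0, "tz": 3, "ax": 0, "ay": 0, "az": 0, "jaw": 100}

```text
clock: 14.35
ee_pos: [0.5625, 0.035, 0.1557]
ee_rot: [-179.5, 0.1, 77.6]
wrist_force: [-0.1, -0.4, -1.1]
opening: 0.0853
grip_force: 0.0
```

>>> step_arm:
  rows:
    - {"tx": 0, "ty": 0, "tz": 3, "ax": 0, "ay": 0, "az": 0, "jaw": 100}
    - {"tx": 0, "ty": 0, "tz": 6, "ax": 0, "ay": 0, "az": 0, "jaw": 100}
    - {"tx": 0, "ty": 0, "tz": 6, "ax": 0, "ay": 0, "az": 0, "jaw": 100}
    - {"tx": 0, "ty": 0, "tz": 6, "ax": 0, "ay": 0, "az": 0, "jaw": 100}

```text
clock: 14.75
ee_pos: [0.5661, 0.0351, 0.2202]
ee_rot: [179.9, -0.0, 77.6]
wrist_force: [0.3, -0.1, -1.0]
opening: 0.0857
grip_force: 0.0
```

```bash
python3 look2.py w7
```

```text
[ 1.79890557e+02 -3.88193468e-02  7.75735770e+01] [0.56608707 0.03511577 0.22021916]
red (array([ 0.59932151, -0.01811582,  0.0905    ]), np.int32(98))
wheel (((0.5652338862419128, 0.036003705114126205), 0.032064419239759445), np.int32(1322))
white269 (array([252.78810409, 198.01115242]), array([0.56233282, 0.02477826]), array([-0.99710711,  0.07600928]), array([0.02489425, 0.03199868]))
white50 (array([289.04, 221.1 ]), array([ 0.59001463, -0.00412245]), array([-0.4843599 ,  0.87486884]), array([0.00447808, 0.01011226]))
white41 (array([265.85365854, 171.73170732]), array([0.57871717, 0.04572222]), array([-0.69484714,  0.71915746]), array([0.00316933, 0.02210424]))
white27 (array([245.18518519, 168.62962963]), array([0.5617217 , 0.05233147]), array([-0.99642771, -0.08445009]), array([0.00206754, 0.01473514]))
white16 (array([224.9375, 190.0625]), array([0.53980906, 0.03738088]), array([0.48083971, 0.87680851]), array([0.00254484, 0.00583919]))
white13 (array([282.38461538, 115.76923077]), array([0.60263262, 0.09030222]), array([0.60874023, 0.79336961]), array([0.00148139, 0.00643148]))
yel46 (array([273.76086957, 206.17391304]), array([0.57938171, 0.02768351]))
```

View pics/w7.png

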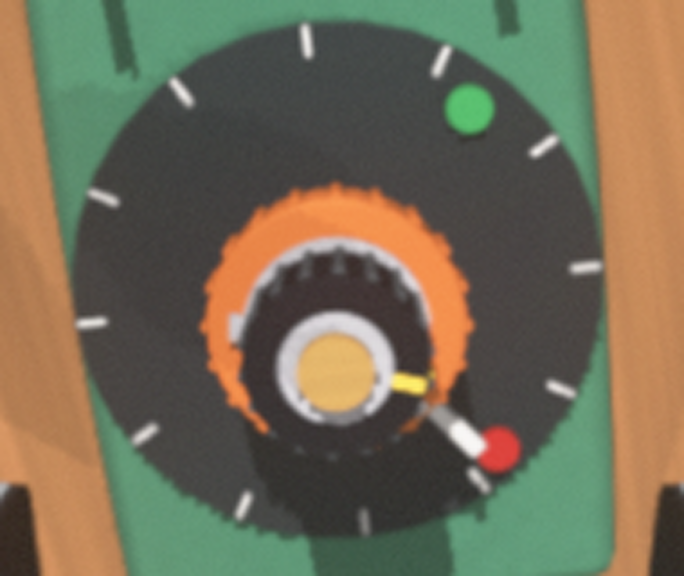

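The pointer (465,437) still aims at the red disc (498,450). The yellow line is at −22.7°, where the gripper left it, so the ring did not spring back.

```bash
python3 -c "
from plant import workorder; print(workorder.hand_in())"
```

```text
the job is handed in; nothing more can be done
None
```

The job is handed in: the wheel's pointer aims at the red disc to within about 1°, the lock ring is retightened to about 0.3 Nm beyond its free drag, and the gripper has let go and lifted clear.

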